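Turn the spice carousel to the mortar

TASK

The cook wants to refill the one glass jar that has no lid from the mortar. With a fingertip, push an arm of the star handle on top of the carousel and gently turn the carousel, either way, until the open jar stands right beside the mortar, centred on the middle line of the flat wooden tongue that carries it. Do not touch or lift the jars, and leave the mortar and everything else where they stand.

Things in the scene. Friction and masses are not known exactly. Their poses are not given: they have to be found in the camera images.
- star: turning part of the carousel: bamboo star handle, post and tray in one. Star: four level arms along its own +x, -x, +y, -y, to 88 mm from the axis, 12 mm wide, 16 mm high; hub 18 mm radius, 22 mm high. Origin: on the vertical turning axis at mid-height of the arms, 158 mm above the table; z up. Arms lie over the gaps between jars, undersides 39 mm above the lids, and nothing is higher than the hub
- carousel: the carousel's fixed round steel foot under the tray (origin on the axis at table height). The tray on it is a bamboo disc of 130 mm radius, top 22 mm above the table, with 6 mm ribs between the jars. It turns over a whole turn either way with light steady friction (0.12 N m, about 2 N of push on an arm 65 mm out), no spring, no detents: it stays where it is left
- tongue: the fixed bamboo tongue that sticks out from under the tray and carries the mortar: a plate 120 mm wide and 8 mm thick. Origin: on the carousel's axis at table height; its +x points outwards along the tongue's middle line, whose end is 270 mm from the axis; z up
- jar_open: square clear-glass jar with no lid, open and empty, 62 x 62 mm and 75 mm tall, standing loose on the tray with its middle 80 mm from the carousel's axis. Origin: centre of its underside, z up. This is the jar to bring in front of the mortar
- jar_b: square clear-glass jar with a bamboo lid (64 x 64 mm, lid top 89 mm above the jar's underside), 62 x 62 mm and 75 mm tall, standing loose on the tray with its middle 80 mm from the carousel's axis. Origin: centre of its underside, z up.
- jar_c: same as jar_b: square clear-glass jar with a bamboo lid, 62 x 62 mm and 75 mm tall, standing loose on the tray with its middle 80 mm from the carousel's axis. Origin: centre of its underside, z up.
- jar_d: same as jar_b: square clear-glass jar with a bamboo lid, 62 x 62 mm and 75 mm tall, standing loose on the tray with its middle 80 mm from the carousel's axis. Origin: centre of its underside, z up.
- mortar: the red ceramic mortar, an open bowl of 54 mm rim radius and 75 mm tall, loose on the tongue, about 205 mm from the carousel's axis; not to be moved. Origin: centre of its underside
- pestle: steel pestle standing on its thick end, 34 mm wide and 150 mm tall; a bystander, to be left alone. Origin: centre of its underside.
- spare_lid: bamboo lid 64 x 64 x 14 mm lying on the lower step (50 mm high) of a clear acrylic riser; a bystander, to be left alone. Origin: centre of its underside.
- cup: white mug, 38 mm radius, 85 mm tall; a bystander, to be left alone. Origin: centre of its underside.
- spice_bottle: amber glass spice bottle, 24 mm radius, 110 mm tall; a bystander, to be left alone. Origin: centre of its underside.
- salt_bowl: terracotta bowl, 45 mm rim radius, 50 mm tall; a bystander, to be left alone. Origin: centre of its underside.
Not all that is in view belongs to the job. What is shaped like the jar_b but turquoise is not meant.

How it is judged:
On the way:
1. a finger pushes on the star handle (contact force between the fingers and star above 0.5 N).
At the end, for the whole second after the job is handed in: the open jar's middle is within 14 mm of the tongue's middle line, on the tongue's side of the axis; the carousel is still; all four jars stand upright on the tray in their places (65 to 95 mm from the axis); mortar and bystanders within 15 mm of where they stood (y of jar_open in the frame of tongue between -0.014 and 0.014 m and x of jar_open in the frame of tongue above 0.06 m and angular speed of star below 0.05 rad/s and angle between each of jar_open, jar_b, jar_c, jar_d's own z axis and vertical below 0.1 rad and height (world z) of jar_open between 0.015 and 0.03 m and horizontal distance between jar_open and star between 0.065 and 0.095 m and height (world z) of jar_b between 0.015 and 0.03 m and horizontal distance between jar_b and star between 0.065 and 0.095 m and height (world z) of jar_c between 0.015 and 0.03 m and horizontal distance between jar_c and star between 0.065 and 0.095 m and height (world z) of jar_d between 0.015 and 0.03 m and horizontal distance between jar_d and star between 0.065 and 0.095 m and distance of each of mortar, pestle, spare_lid, cup, spice_bottle, salt_bowl from where it was at the start of the episode below 0.015 m); the robot touches nothing.
It fails at once if the robot touches a jar (over 1 N) (contact force between any of the fingers, the arm and jar_open above 1 N or contact force between any of the fingers, the arm and jar_b above 1 N or contact force between any of the fingers, the arm and jar_c above 1 N or contact force between any of the fingers, the arm and jar_d above 1 N).
It fails at once if the carousel is pushed with the arm or the gripper's body instead of a finger (contact force between the arm and star above 2 N).
It fails at once if a jar is lifted or tipped (height (world z) of any of jar_open, jar_b, jar_c, jar_d above 0.045 m or angle between any of jar_open, jar_b, jar_c, jar_d's own z axis and vertical above 0.3 rad).
It fails at once if the carousel is spun faster than 2.5 rad/s (angular speed of star above 2.5 rad/s).
It fails at once if the mortar or a bystander is pushed away (over 30 mm) or lifted (distance of any of mortar, pestle, spare_lid, cup, spice_bottle, salt_bowl from where it was at the start of the episode above 0.03 m).
It also fails if it takes over 45 s, if anything falls off the work surface, if the arm or the gripper's body presses on something with over 40 N, if the wrist force passes 120 N, or if a joint passes its speed limit or range.

ROBOT

A 6-joint arm with a two-finger parallel gripper is mounted at the origin on the work surface. World frame = base frame: x ahead of the robot, y to its left, z up, the work surface at z = 0. Lengths are in m, angles in rad, forces in N, time in s.
With the tool pointing down it reaches from about 0.25 to 0.725 m from the base axis. Payload 4 kg.
Tool frame: the origin (TCP) lies midway between the tips of the shut fingers; the grasp point (between the pads) lies 19 mm behind it; z points along the fingers, y is the direction in which the jaws open and shut (so a half turn about z gives the same grasp; the last joint's range is limited). The gripper opens to 85 mm and grips with 20 to 120 N. Pads are 22 mm wide; open, the fingers measure 114 mm over their backs; the gripper's body (76 mm by 85 mm) begins 54 mm behind the grasp point. The pads swing forward as they close: fully open they stand 13 mm farther back than shut.
Start: joints at [1.324, 0.241, 0.005, 1.335, 0, 1.571], TCP at [0.122, 0.485, 0.231] pointing down, gripper open.
Joint ranges: [-2.72, 2.72], [-1.05, 1.87], [-1.09, 1.28], [-1.99, 2.15], [-1.42, 1.44], [-3.14, 3.14]. Speed limits (rad/s): [2.79, 2.79, 3.14, 3.14, 3.14, 3.14].

INTERFACE

Orientations are given as a unit quaternion [x, y, z, w].
In Python, from workcell import get_obs, camera, camera_model, job_done, masks_of gives the robot as it stands.
- The arm moves only by the tool jog_arm, never from a script. Its argument "deltas" is a list that holds one entry, the list of rows, each a list of 7 numbers: the shift along the tool's x, y, z in mm, then the turn, a rotation vector about the tool's x, y, z in degrees, then the finger opening in mm, from 0 to 85.4. A call has 1 to 5 rows; each row shifts and turns the pose as measured when the row begins, along the tool's axes as they then stand; what a row does not reach is not made up. A row lasts 1/10 s, in which the tool goes at most 50 mm and 8.59 degrees, less where a joint would pass 70% of its speed; a pose out of reach is approached as far as the arm can. A call with a gripper value outside its range is refused whole. The fingers move at their own pace and stop on an object; the grip force is fixed at half the most. Time passes only in rows, so rows that do not move let the fingers close. It gives the time, the measured TCP pose, the force and the opening at its end, in the units of the state.
- get_obs(): the state, without advancing time (a new reading comes with each control period).
- camera(name): name is "scene" or "top" or "wrist"; returns the picture (420x560x3 uint8, red, green, blue); there is no depth.
- camera_model(name): a dict with "fovy" (degrees; the focal length in pixels is half the picture's height over the tangent of half this angle, whatever the lens; pixels are square), "cx", "cy" (the principal point, pixels), "pose" (4x4, takes a point from camera to world coordinates); the wrist camera has in their place "T_tool_cam" (4x4, takes a point from camera to tool coordinates, whose origin is the TCP and whose axes are the flange's). Camera axes: x right, y down, z forward; pixel columns grow to the right and rows downward; lengths in m; the calibration is good to about 2 mm. A picture is of the moment at which its call begins: read the wrist's pose just before it. camera_model takes no time and is no camera call.
- job_done(): hands the job in, once; it reports no verdict.
Trained networks look in the newest picture that a camera, given by its name, has taken for a name from the list of things; names that differ only in an ending like _2 or _b are one class to them, and where a whole thing is asked for, a point or a joint stands for the part that bears it (a point fixed in the world has none). Each returns a list of dicts, best first, with "conf" (0 to 1); they miss things now and then, are a little off and sometimes report something else, mostly with a low value. They report only what shows in the picture. A call takes as long as a camera call. They do not tell look-alikes from the thing itself.
- masks_of(target, camera): "pixels" (420x560 bool, what is visible of it) and "at" ([column, row] in pixels, amid what is visible of it).
The state is a dict: "clock": time; "joint_pos": joint angles; "joint_vel": joint speeds; "tau": joint torques, N m; "eef_pos": TCP position; "tool_rot": TCP orientation; "ft_force": force on the tool from outside, world axes, zero at the start; "ft_torque": the same for the moment, N m; "grip_width": finger opening in m.
Only numpy, scipy, OpenCV 4.12 (cv2) and the standard library are available. Lean on these libraries where they do the work, as an engineer would, in place of code of your own. Each camera call takes 0.05 s, during which the arm holds its last target. There are 200 camera calls.

## Working session

There is one attempt and no reset: what is moved stays moved. The work goes in short steps, Python scripts to look and compute and a tool call to move; the robot and the scene stay as the last step left them, time stands still between calls to the robot, and variables do not carry over. Pictures are saved under pics/ and viewed, about 8 in all and at most 12, crops included, and the job is handed in when it is done.

Besides the shell and the picture viewer there is one more tool, called after ">>>" as name(argument=value, ...), one argument or row to a line, values as JSON. jog_arm: Moves the arm, as the interface text tells. Its arguments: {"type":"object","properties":{"deltas":{"type":"array"}},"required":["deltas"]}

```bash
mkdir -p pics
cat > h.py <<'E'
import numpy as np, cv2
from workcell import *
def ray(name,uv,z):
    m=camera_model(name); f=210/np.tan(np.radians(m['fovy'])/2); P=np.array(m['pose'])
    d=P[:3,:3]@np.array([(uv[0]-m['cx'])/f,(uv[1]-m['cy'])/f,1]); o=P[:3,3]
    return o+d*(z-o[2])/d[2]
def proj(name,p):
    m=camera_model(name); f=210/np.tan(np.radians(m['fovy'])/2); P=np.array(m['pose'])
    q=P[:3,:3].T@(np.array(p)-P[:3,3]); return np.array([m['cx']+f*q[0]/q[2],m['cy']+f*q[1]/q[2]])
E
python3 - <<'E'
from h import *
a=camera('top');b=camera('scene')
cv2.imwrite('pics/top.png',a[:,:,::-1]);cv2.imwrite('pics/scene.png',b[:,:,::-1])
for c in('top','scene'):
    m=camera_model(c);print(c,m['fovy'],m['cx'],m['cy'],np.round(m['pose'],3).tolist())
    for t in('star','jar_open','jar_b','mortar','tongue'):
        print(t,[(np.round(r['at']).tolist(),round(r['conf'],2),int(r['pixels'].sum())) for r in masks_of(t,c)])
E
```

```text
top 53.09255647299324 276.9331594405596 209.0377267432648 [[0.028, -0.997, 0.065, 0.548], [-1.0, -0.029, -0.007, 0.029], [0.008, -0.065, -0.998, 1.427], [0.0, 0.0, 0.0, 1.0]]
star []
jar_open [([295.0, 224.0], 0.69, 366)]
jar_b [([260.0, 218.0], 0.94, 410), ([245.0, 149.0], 0.91, 504), ([253.0, 248.0], 0.61, 439), ([285.0, 259.0], 0.58, 486), ([283.0, 155.0], 0.58, 481)]
mortar [([212.0, 216.0], 0.72, 843)]
tongue [([230.0, 216.0], 0.62, 664), ([416.0, 251.0], 0.3, 118)]
scene 54.430767318700326 276.9918950980806 215.8733313714375 [[0.638, 0.622, -0.454, 1.148], [0.77, -0.519, 0.372, -0.397], [-0.005, -0.587, -0.81, 1.052], [0.0, 0.0, 0.0, 1.0]]
star [([264.0, 221.0], 0.71, 2549)]
jar_open [([248.0, 233.0], 0.63, 802)]
jar_b [([284.0, 217.0], 0.87, 776), ([353.0, 259.0], 0.75, 875), ([270.0, 186.0], 0.65, 412), ([316.0, 277.0], 0.65, 855), ([112.0, 327.0], 0.46, 617)]
mortar [([321.0, 191.0], 0.98, 970)]
tongue [([314.0, 213.0], 0.57, 767)]
```

View pics/top.png

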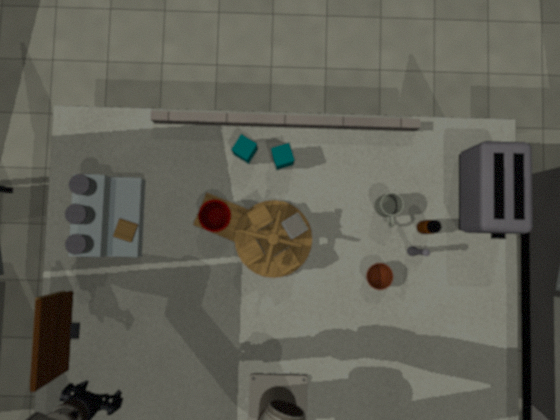

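View pics/scene.png

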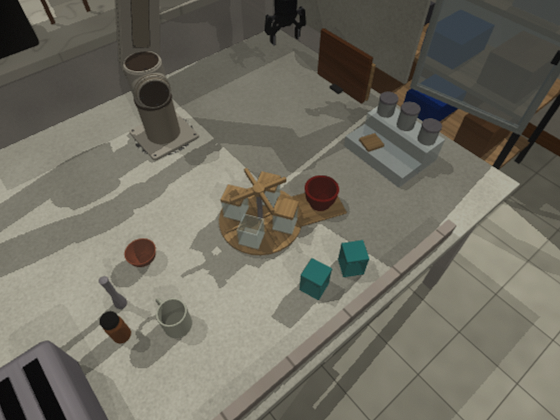

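Top view: carousel hub near (273,239), mortar (214,215), grey open jar near (295,224), turquoise look-alikes at (245,148) and (283,155). Candidates for the open jar are the four on the tray: (260,217), (295,224), (253,252) and (287,259). I'll check them in a close crop.

Run:
```python
from h import *
a=cv2.imread('pics/top.png')[185:290,185:325];b=cv2.imread('pics/scene.png')[160:260,210:360]
g=lambda i,s:cv2.resize(np.clip(i*1.9,0,255).astype(np.uint8),None,fx=s,fy=s,interpolation=cv2.INTER_CUBIC)
A=g(a,5);cv2.imwrite('pics/c1.png',A)
B=g(b,5);cv2.imwrite('pics/c2.png',B)
h=ray('top',(273,238.5),.169);print('hub',h)
mo=masks_of('mortar','top')[0]['pixels'];m=masks_of('mortar','top')[0]
c,r=cv2.minEnclosingCircle(np.argwhere(mo)[:,::-1].astype(np.float32));print('mortar',c,r,ray('top',c,.075))
jo=masks_of('jar_open','top')[0]['at'];print('jar',ray('top',jo,.097),ray('top',jo,.06))
```

```text
hub [0.54170984 0.02972884 0.169     ]
mortar (213.859375, 215.0) 16.628982543945312 [0.6112261  0.22209104 0.075     ]
jar [ 0.58971929 -0.03973704  0.097     ] [ 0.59087257 -0.04164333  0.06      ]
```

View pics/c1.png

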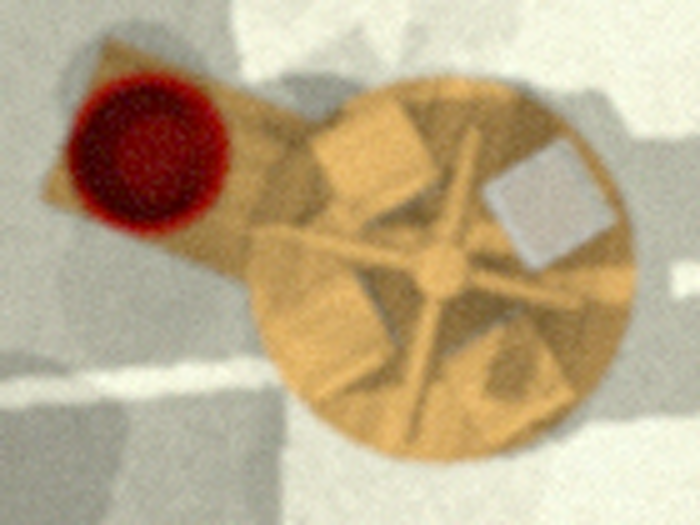

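View pics/c2.png

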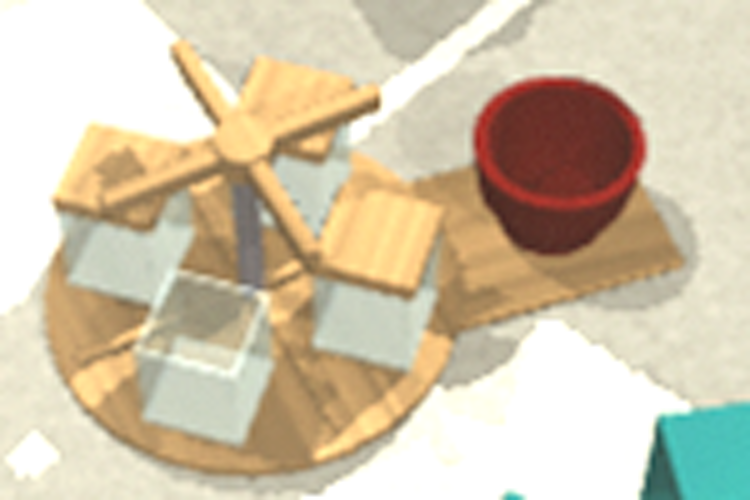

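Crop: open jar is the grey, lidless one at c1 (550,205), i.e. top (295,226). In the scene crop it stands clear-walled with no lid. Star arm tips in c1 are at (473,128), (255,230), (408,440) and (580,303).

```bash
cat >> h.py <<'E'
C=lambda u,v,z:ray('top',(u/5+185-.4,v/5+185-.4),z)
E
python3 - <<'E'
from h import *
hub=C(440,270,.169)
tips=[C(*t,.166) for t in((473,130),(255,232),(408,440),(580,301))]
print('hub',hub,'tipmean',np.mean(tips,0))
O=(tips[0]+tips[2])/2;O2=(tips[1]+tips[3])/2;print(O,O2)
tray=C(442,269,.022);print('tray',tray)
O=np.mean([hub,O,O2,tray],0)
ang=lambda p:np.degrees(np.arctan2(p[1]-O[1],p[0]-O[0]))
for t in tips:print('tip',t,np.hypot(*(t-O)[:2]),ang(t))
j=C(550,205,.085);print('jar',j,np.hypot(*(j-O)[:2]),ang(j))
e=[C(*t,.008) for t in((110,42),(45,200),(320,122),(240,277))]
for p,q in((e[2],e[0]),(e[3],e[1])):d=q-p;print('edge',np.degrees(np.arctan2(d[1],d[0])))
m=(e[0]+e[1])/2;print('tongue end',m,np.hypot(*(m-O)[:2]),ang(m),np.linalg.norm(e[0]-e[1]))
mo=C(148,153,.075);print('mortar',mo,np.hypot(*(mo-O)[:2]),ang(mo))
for t in('cup','pestle','salt_bowl','spice_bottle'):
  for r in masks_of(t,'top')[:1]:print(t,ray('top',r['at'],.1))
print(get_obs()['eef_pos'],get_obs()['tool_rot'],get_obs()['clock'])
E
```

```text
hub [0.54137854 0.0309138  0.169     ] tipmean [0.53797848 0.0373791  0.166     ]
[0.53287814 0.03027946 0.166     ] [0.54307883 0.04447874 0.166     ]
tray [0.54127624 0.02984888 0.022     ]
tip [0.62583671 0.01351506 0.166     ] 0.08855722754423236 -13.295075985243843
tip [0.56092857 0.14228637 0.166     ] 0.11047418561410567 78.89634192268342
tip [0.43991956 0.04704386 0.166     ] 0.1005983449916123 172.48108797747568
tip [ 0.52522909 -0.05332889  0.166     ] 0.08839386757353607 -99.39134898093138
jar [ 0.58427734 -0.0379472   0.085     ] 0.08456071964719977 -58.1484510724857
edge 70.77092288935138
edge 70.15319923097542
tongue end [0.63410857 0.27881518 0.008     ] 0.26251667036807347 68.91158764152712 0.11515276576492349
mortar [0.6106139  0.22097297 0.075     ] 0.2000978644480935 69.22915021166601
cup [ 0.64797447 -0.32878237  0.1       ]
pestle [ 0.51096934 -0.4323348   0.1       ]
salt_bowl [ 0.42289602 -0.30899535  0.1       ]
spice_bottle [ 0.59018657 -0.45944356  0.1       ]
[0.12213309 0.48484351 0.23130183] [ 1.23067936e-01  9.92398248e-01 -2.02706949e-05 -6.46255713e-06] 0.95
```

Axis is about (0.541, 0.0305), star arms at about -10.5°+k·90°, jar at about -57°, tongue at about 70°, so the carousel must turn about +127° (CCW). I'll push the arm at 169.5° from inside the gap at about 125°, with shut fingers 65 mm out. First I approach from above.

>>> jog_arm(
  deltas=[
    [[-33,-21,0,0,0,0,0],[-33,-21,0,0,0,0,0],[-33,-21,0,0,0,0,0],[-33,-21,0,0,0,0,0],[-33,-21,0,0,0,0,0]],
  ],
)

```text
clock: 1.45
eef_pos: [0.2582, 0.3428, 0.2307]
tool_rot: [0.117, 0.993, 0.001, 0.0]
ft_force: [0.1, 1.0, 0.7]
grip_width: 0.0122
```

>>> jog_arm(
  deltas=[
    [[-33,-21,0,0,0,0,0],[-33,-21,0,0,0,0,0],[-33,-21,0,0,0,0,0],[-33,-21,0,0,0,0,0],[0,0,0,0,0,0,0]],
  ],
)

```text
clock: 1.95
eef_pos: [0.3734, 0.2226, 0.2316]
tool_rot: [0.12, 0.993, 0.002, 0.002]
ft_force: [-0.5, 0.1, 0.1]
grip_width: 0.0001
```

>>> jog_arm(
  deltas=[
    [[-34,-22,0,0,0,0,0],[-34,-22,0,0,0,0,0],[-34,-22,0,0,0,0,0],[-34,-22,0,0,0,0,0],[-34,-22,0,0,0,0,0]],
  ],
)

```text
clock: 2.45
eef_pos: [0.514, 0.076, 0.2321]
tool_rot: [0.115, 0.993, 0.004, 0.002]
ft_force: [0.7, 0.4, 0.8]
grip_width: 0.0001
```

```bash
cat >> h.py <<'E'
from scipy.spatial.transform import Rotation as R
O=np.array([.541,.0305])
def st():
    s=get_obs();p=np.array(s['eef_pos']);d=p[:2]-O
    print('clock',s['clock'],'tcp',p.round(4),'r',np.hypot(*d).round(4),'ang',np.degrees(np.arctan2(d[1],d[0])).round(1),'F',np.round(s['ft_force'],1))
    return p,R.from_quat(s['tool_rot'])
def plan(angs,r=.065,z=.148):
    p,Q=st()
    for a in angs:
        t=np.array([O[0]+r*np.cos(np.radians(a)),O[1]+r*np.sin(np.radians(a)),z])
        print(a,(Q.inv().apply(t-p)*1000).round(1).tolist());p=t
E
python3 -c "
from h import *
plan([125,125])"
```

```text
clock 2.45 tcp [0.514  0.076  0.2321] r 0.0529 ang 120.7 F [0.7 0.4 0.8]
125 [12.0, 4.4, 84.1]
125 [0.0, 0.0, 0.0]
```

>>> jog_arm(
  deltas=[
    [[12,4,20,0,0,0,0],[0,0,25,0,0,0,0],[0,0,25,0,0,0,0],[0,0,14,0,0,0,0],[0,0,0,0,0,0,0]],
  ],
)

```text
clock: 2.95
eef_pos: [0.5078, 0.0822, 0.1454]
tool_rot: [0.119, 0.993, 0.005, 0.003]
ft_force: [-0.2, 0.4, 0.6]
grip_width: -0.0001
```

```bash
python3 -c "
from h import *
plan([125,130,136,142,148,154,160])"
```

```text
clock 2.95 tcp [0.5078 0.0822 0.1454] r 0.0614 ang 122.7 F [-0.2  0.4  0.6]
125 [4.3, 0.6, -2.6]
130 [3.6, -4.4, -0.1]
136 [3.7, -5.7, -0.1]
142 [3.1, -6.0, -0.1]
148 [2.5, -6.3, -0.1]
154 [1.8, -6.6, -0.1]
160 [1.1, -6.7, -0.1]
```

>>> jog_arm(
  deltas=[
    [[5,0,-2,0,0,0,0],[4,-4,0,0,0,0,0],[4,-6,0,0,0,0,0],[3,-6,0,0,0,0,0],[2,-6,0,0,0,0,0]],
  ],
)

```text
clock: 3.45
eef_pos: [0.4848, 0.0661, 0.1507]
tool_rot: [0.117, 0.993, 0.006, 0.006]
ft_force: [1.1, -0.3, 0.5]
grip_width: 0.0002
```

```bash
python3 -c "
from h import *
plan([148,153,158,163,168])"
```

```text
clock 3.45 tcp [0.4848 0.0661 0.1507] r 0.0666 ang 147.6 F [ 1.1 -0.3  0.5]
148 [-1.3, -0.9, 2.7]
153 [1.6, -5.4, -0.1]
158 [1.1, -5.6, -0.1]
163 [0.6, -5.6, -0.1]
168 [0.1, -5.7, -0.1]
```

>>> jog_arm(
  deltas=[
    [[0,-6,2,0,0,0,0],[1,-5.5,0.5,0,0,0,0],[0.5,-5.5,0,0,0,0,0],[0,-5.5,0,0,0,0,0],[0,-5.5,0,0,0,0,0]],
  ],
)

```text
clock: 3.95
eef_pos: [0.4787, 0.0389, 0.1497]
tool_rot: [0.117, 0.993, 0.009, 0.009]
ft_force: [2.0, 2.8, -0.3]
grip_width: 0.0002
```

```bash
python3 -c "
from h import *
plan([170,175,180,185,190,195,200,205,210])"
```

```text
clock 3.95 tcp [0.4787 0.0389 0.1497] r 0.0629 ang 172.3 F [ 2.   2.8 -0.3]
170 [2.3, 2.4, 1.7]
175 [-0.6, -5.6, -0.1]
180 [-1.1, -5.6, -0.1]
185 [-1.6, -5.5, -0.1]
190 [-2.0, -5.3, -0.1]
195 [-2.5, -5.1, -0.1]
200 [-2.9, -4.9, -0.1]
205 [-3.3, -4.6, -0.0]
210 [-3.7, -4.3, -0.0]
```

>>> jog_arm(
  deltas=[
    [[-0.5,-5.5,1,0,0,0,0],[-1,-5.5,0.5,0,0,0,0],[-1,-5.5,0,0,0,0,0],[-1.5,-5.5,0,0,0,0,0],[-2,-5,0,0,0,0,0]],
  ],
)

```text
clock: 4.45
eef_pos: [0.4766, 0.0087, 0.1467]
tool_rot: [0.117, 0.993, 0.009, 0.007]
ft_force: [-0.5, 2.2, -0.0]
grip_width: -0.0001
```

```bash
python3 -c "
from h import *
p,Q=st();print('tiltfix',np.degrees((Q.inv()*R.from_quat([.119,.9929,0,0])).as_rotvec()).round(2))
plan([195,200,205,210,215,220,225,230])"
```

```text
clock 4.45 tcp [0.4766 0.0087 0.1467] r 0.068 ang -161.3 F [-0.5  2.2 -0. ]
tiltfix [1.15 0.69 0.22]
clock 4.45 tcp [0.4766 0.0087 0.1467] r 0.068 ang -161.3 F [-0.5  2.2 -0. ]
195 [-0.4, 5.3, -1.2]
200 [-2.9, -4.9, -0.1]
205 [-3.3, -4.6, -0.1]
210 [-3.7, -4.3, -0.0]
215 [-4.1, -3.9, -0.0]
220 [-4.4, -3.6, -0.0]
225 [-4.7, -3.2, -0.0]
230 [-5.0, -2.8, 0.0]
```

>>> jog_arm(
  deltas=[
    [[-4,-4.5,-0.5,0.5,0.3,0,0],[-4.5,-4,0,0.3,0.2,0,0],[-4.5,-4,0,0.3,0.2,0,0],[-5,-3.5,0,0,0,0,0],[-5,-3,0,0,0,0,0]],
  ],
)

```text
clock: 4.95
eef_pos: [0.4943, -0.0174, 0.1463]
tool_rot: [0.117, 0.993, -0.0, -0.003]
ft_force: [-1.2, 2.2, 1.1]
grip_width: 0.0001
```

```bash
python3 -c "
from h import *
p,Q=st();print('tiltfix',np.degrees((Q.inv()*R.from_quat([.119,.9929,0,0])).as_rotvec()).round(2))
plan([220,225,230,235,240,245,250,255])"
```

```text
clock 4.95 tcp [ 0.4943 -0.0174  0.1463] r 0.0669 ang -134.3 F [-1.2  2.2  1.1]
tiltfix [-0.09 -0.3   0.21]
clock 4.95 tcp [ 0.4943 -0.0174  0.1463] r 0.0669 ang -134.3 F [-1.2  2.2  1.1]
220 [4.4, 5.2, -1.7]
225 [-4.7, -3.2, -0.0]
230 [-5.0, -2.8, -0.0]
235 [-5.2, -2.3, -0.0]
240 [-5.4, -1.9, -0.0]
245 [-5.5, -1.4, -0.0]
250 [-5.6, -0.9, -0.0]
255 [-5.7, -0.4, -0.0]
```

>>> jog_arm(
  deltas=[
    [[-5,-2.5,-0.5,0,0,0,0],[-5,-2.5,0,0,0,0,0],[-5,-2,0,0,0,0,0],[-5,-1.5,0,0,0,0,0],[-4,-1,0,0,0,0,0]],
  ],
)

```text
clock: 5.45
eef_pos: [0.5162, -0.0343, 0.1459]
tool_rot: [0.117, 0.993, -0.001, -0.004]
ft_force: [-1.6, 1.7, 0.7]
grip_width: -0.0002
```

```bash
python3 -c "
from h import *
p,Q=st();print('tiltfix',np.degrees((Q.inv()*R.from_quat([.119,.9929,0,0])).as_rotvec()).round(2))
plan([250,255,260,265,270,275,280])
a=camera('top')[185:290,185:325,::-1]
cv2.imwrite('pics/c3.png',cv2.resize(np.clip(a*1.9,0,255).astype(np.uint8),None,fx=5,fy=5,interpolation=cv2.INTER_CUBIC))
for r in masks_of('jar_open','top'):
  q=ray('top',r['at'],.085)[:2]-O;print(r['at'],r['conf'],np.hypot(*q),np.degrees(np.arctan2(q[1],q[0])))
"
```

```text
clock 5.45 tcp [ 0.5162 -0.0343  0.1459] r 0.0694 ang -111.0 F [-1.6  1.7  0.7]
tiltfix [-0.19 -0.46  0.18]
clock 5.45 tcp [ 0.5162 -0.0343  0.1459] r 0.0694 ang -111.0 F [-1.6  1.7  0.7]
250 [-1.7, 4.2, -2.1]
255 [-5.7, -0.4, -0.0]
260 [-5.7, 0.1, -0.0]
265 [-5.6, 0.6, -0.0]
270 [-5.6, 1.1, -0.0]
275 [-5.5, 1.6, -0.0]
280 [-5.3, 2.0, -0.0]
[261.7, 217.3] 0.95 0.07650026742716304 29.196902280647844
```

View pics/c3.png

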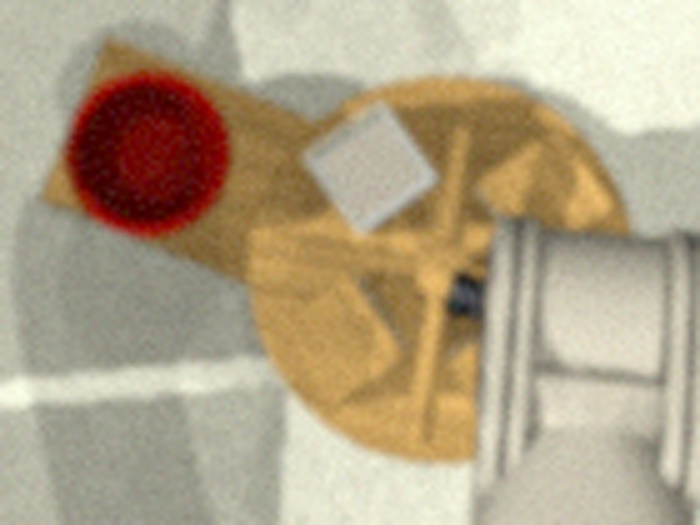

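The open jar is at c3 (370,168), angle about 30°, arm in contact and mortar unmoved. About 40° remains.

>>> jog_arm(
  deltas=[
    [[-6,1,0,0,0,0,0],[-6,1,0,0,0,0,0],[-6,1,0,0,0,0,0],[-6,1,0,0,0,0,0],[-5,1,0,0,0,0,0]],
  ],
)

```text
clock: 6.05
eef_pos: [0.5454, -0.0367, 0.1456]
tool_rot: [0.118, 0.993, -0.002, -0.006]
ft_force: [-2.6, 0.3, 0.7]
grip_width: 0.0
```

```bash
cat > s.py <<'E'
from h import *
p,Q=st();print('tiltfix',np.degrees((Q.inv()*R.from_quat([.119,.9929,0,0])).as_rotvec()).round(2))
camera('top')
for r in masks_of('jar_open','top'):
  q=ray('top',r['at'],.085)[:2]-O;print(r['at'],r['conf'],np.hypot(*q),np.degrees(np.arctan2(q[1],q[0])))
plan([275,280,285,290])
E
python3 s.py
```

```text
clock 6.05 tcp [ 0.5454 -0.0367  0.1456] r 0.0673 ang -86.3 F [-2.6  0.3  0.7]
tiltfix [-0.31 -0.64  0.17]
[250.5, 224.7] 0.77 0.08368601384452096 59.760322384700984
clock 6.15 tcp [ 0.5464 -0.0369  0.1457] r 0.0676 ang -85.4 F [-0.4  0.2 -0.6]
275 [0.4, 2.6, -2.3]
280 [-5.3, 2.0, -0.1]
285 [-5.1, 2.5, -0.1]
290 [-4.9, 2.9, -0.1]
```

>>> jog_arm(
  deltas=[
    [[-3,1,0,0,0,0,0],[-3,1,0,0,0,0,0],[-3,1,0,0,0,0,0],[-2,1,0,0,0,0,0],[0,0,0,0,0,0,0]],
  ],
)

```text
clock: 6.65
eef_pos: [0.5585, -0.0357, 0.1453]
tool_rot: [0.118, 0.993, -0.003, -0.005]
ft_force: [-1.7, 0.1, -0.1]
grip_width: -0.0002
```

```bash
cat >> s.py <<'E'
import sys
if len(sys.argv)>1:
  a=camera('top')[185:290,185:325,::-1]
  cv2.imwrite(sys.argv[1],cv2.resize(np.clip(a*1.9,0,255).astype(np.uint8),None,fx=5,fy=5,interpolation=cv2.INTER_CUBIC))
E
python3 s.py pics/c4.png
```

```text
clock 6.65 tcp [ 0.5585 -0.0357  0.1453] r 0.0685 ang -75.2 F [-1.7  0.1 -0.1]
tiltfix [-0.36 -0.57  0.15]
[249.2, 229.4] 0.76 0.08063115133041131 70.3915048046049
[230.7, 217.1] 0.48 0.1507697665443204 64.63352246588722
clock 6.75 tcp [ 0.5584 -0.0358  0.1454] r 0.0685 ang -75.3 F [-0.4  0.3  0.5]
275 [11.8, -1.3, -2.5]
280 [-5.3, 2.0, -0.1]
285 [-5.1, 2.5, -0.1]
290 [-4.9, 2.9, -0.1]
```

View pics/c4.png

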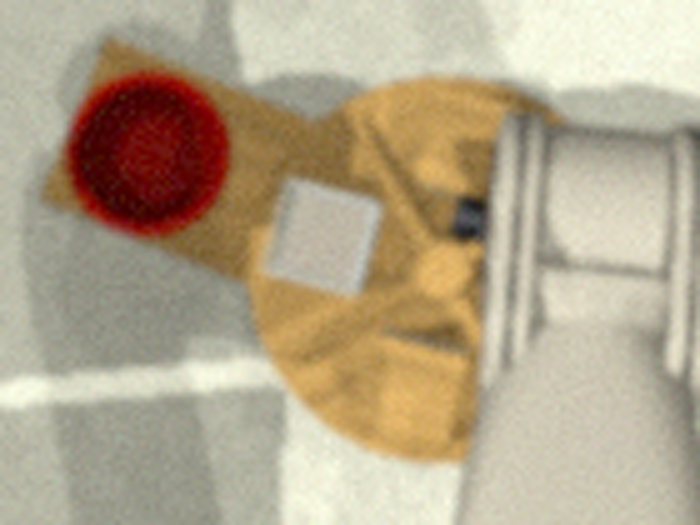

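Run:
```python
from h import *
for z in(.085,.097):
  for uv in((322,238),):
    q=C(*uv,z)[:2]-O;print(z,np.hypot(*q),np.degrees(np.arctan2(q[1],q[0])),[round(1000*(np.hypot(*q)*np.sin(np.arctan2(q[1],q[0])-np.radians(t))),1) for t in(69.5,70.5)])
# scene view check: rim corners expected at tongue angle 70
m=masks_of('jar_open','scene')
camera('scene')
for r in masks_of('jar_open','scene'):
  q=ray('scene',r['at'],.06)[:2]-O;print(r['at'],r['conf'],np.hypot(*q),np.degrees(np.arctan2(q[1],q[0])))
```

```text
0.085 0.07842757298597006 76.63127591323627 [np.float64(9.7), np.float64(8.4)]
0.097 0.07772637078857667 76.58206570696704 [np.float64(9.6), np.float64(8.2)]
[284.4, 201.3] 0.92 0.08357342724720396 73.72458271491021
```

```bash
cat > t.py <<'E'
from h import *
st()
for c in('top','scene','top'):
  im=camera(c)
  for r in masks_of('jar_open',c)[:1]:
    u=np.argwhere(r['pixels'])[:,::-1].astype(np.float32);rc=cv2.minAreaRect(u)
    for n,k in(('at',r['at']),('rect',rc[0]),('mean',u.mean(0))):
      q=ray(c,k,.085 if c=='top' else .06)[:2]-O;print(c,n,np.round(k,1),round(r['conf'],2),np.hypot(*q).round(4),np.degrees(np.arctan2(q[1],q[0])).round(1))
E
python3 t.py
```

```text
clock 6.95 tcp [ 0.5581 -0.0358  0.1454] r 0.0684 ang -75.5 F [-0.5  0.   0.5]
top at [250.3 230.3] 0.71 0.0763 71.4
top rect [248.5 232.5] 0.71 0.0797 77.7
top mean [248.4 232.5] 0.71 0.08 77.8
scene at [284.9 202.6] 0.84 0.0831 70.1
scene rect [283. 200.] 0.84 0.0819 78.2
scene mean [284.3 200.9] 0.84 0.0841 74.9
top at [249.8 231. ] 0.83 0.0771 73.4
top rect [248.4 232.4] 0.83 0.0801 77.4
top mean [248.2 232.4] 0.83 0.0807 77.6
```

Mean and rect both give about 77°, against the tongue's 70°, so the jar is about 9 mm over. That is inside the limit, but I'll nudge it back about 7° by pushing the other arm of this gap.

```bash
python3 -c "
from h import *
plan([276,266,256,246,238,232,226,222])"
```

```text
clock 7.25 tcp [ 0.5578 -0.0357  0.1453] r 0.0683 ang -75.8 F [ 0.2  0.2 -0.2]
276 [10.1, -0.8, -2.6]
266 [11.0, -2.8, 0.1]
256 [11.3, -0.9, 0.1]
246 [11.3, 1.1, 0.1]
238 [8.8, 2.3, 0.1]
232 [6.3, 2.5, 0.1]
226 [6.0, 3.1, 0.0]
222 [3.8, 2.4, 0.0]
```

>>> jog_arm(
  deltas=[
    [[10,-2,-1,0,0,0,0],[11,-2,0,0,0,0,0],[11,-1,0,0,0,0,0],[8,2,0,0,0,0,0],[0,0,0,0,0,0,0]],
  ],
)

```text
clock: 7.75
eef_pos: [0.5143, -0.0289, 0.1467]
tool_rot: [0.118, 0.993, -0.003, -0.007]
ft_force: [-0.6, 0.1, 0.1]
grip_width: 0.0003
```

```bash
python3 t.py;python3 -c "
from h import *
plan([240,236,232,228,224,220])"
```

```text
clock 7.75 tcp [ 0.5143 -0.0289  0.1467] r 0.0651 ang -114.2 F [-0.6  0.1  0.1]
top at [249.9 230.7] 0.97 0.0771 72.7
top rect [248.4 232.2] 0.97 0.0801 77.0
top mean [248.4 232.3] 0.97 0.0801 77.2
scene at [284.  200.9] 0.63 0.0831 75.0
scene rect [282.9 200.2] 0.63 0.0812 77.7
scene mean [284.  200.7] 0.63 0.0834 75.6
top at [247.2 230.1] 0.66 0.0859 73.3
top rect [248.5 232.5] 0.66 0.0797 77.5
top mean [248.4 232.5] 0.66 0.08 77.7
clock 8.05 tcp [ 0.5161 -0.0294  0.1466] r 0.0648 ang -112.6 F [ 1.  -0.4 -0.8]
240 [8.2, 1.7, -1.3]
236 [4.3, 1.4, 0.0]
232 [4.2, 1.7, 0.0]
228 [4.1, 2.0, 0.0]
224 [3.9, 2.3, 0.0]
220 [3.7, 2.6, 0.0]
```

>>> jog_arm(
  deltas=[
    [[5,1,0,0,0,0,0],[4,1.5,0,0,0,0,0],[3,1.5,0,0,0,0,0],[3,1.5,0,0,0,0,0],[0,0,0,0,0,0,0]],
  ],
)

```text
clock: 8.55
eef_pos: [0.5019, -0.0198, 0.1462]
tool_rot: [0.118, 0.993, -0.003, -0.006]
ft_force: [0.0, -0.5, 0.4]
grip_width: -0.0
```

```bash
python3 t.py
```

```text
clock 8.55 tcp [ 0.5019 -0.0198  0.1462] r 0.0637 ang -127.8 F [ 0.  -0.5  0.4]
top at [251.5 227.7] 0.66 0.0762 64.6
top rect [248.7 232.6] 0.66 0.079 77.6
top mean [248.9 232.4] 0.66 0.0787 77.2
scene at [283.7 202.6] 0.93 0.0796 71.0
scene rect [282.5 200.3] 0.93 0.0801 77.9
scene mean [283.6 200.6] 0.93 0.0825 76.3
top at [250.  228.7] 0.92 0.0791 68.2
top rect [248.3 232.2] 0.92 0.0806 77.1
top mean [248.3 232.3] 0.92 0.0804 77.2
```

No contact yet (finger at 232°), so I'll take small steps.

>>> jog_arm(
  deltas=[
    [[3,2,0,0,0,0,0],[3,2,0,0,0,0,0],[2,2,0,0,0,0,0],[2,2,0,0,0,0,0],[0,0,0,0,0,0,0]],
  ],
)

```text
clock: 9.35
eef_pos: [0.4958, -0.0107, 0.1465]
tool_rot: [0.119, 0.993, -0.004, -0.004]
ft_force: [0.8, 0.9, -0.2]
grip_width: -0.0
```

```bash
python3 t.py | grep -v at
```

```text
clock 9.35 tcp [ 0.4958 -0.0107  0.1465] r 0.0612 ang -137.7 F [ 0.8  0.9 -0.2]
top rect [250.6 227.8] 0.83 0.0786 65.8
top mean [250.5 227.8] 0.83 0.0788 65.8
scene rect [285.  204.2] 0.77 0.0816 65.9
scene mean [285.5 204.8] 0.77 0.0822 64.3
top rect [250.3 227.9] 0.76 0.0793 66.3
top mean [250.3 227.9] 0.76 0.0794 66.4
```

Jar is now at about 66°, roughly 5 mm from the middle line and well inside 14 mm. I'll back off into the gap, then lift away.

>>> jog_arm(
  deltas=[
    [[-5,-2,0,0,0,0,0],[-5,-2,0,0,0,0,0],[0,0,-20,0,0,0,0],[0,0,-30,0,0,0,0],[0,0,-30,0,0,0,0]],
  ],
)

```text
clock: 10.15
eef_pos: [0.5039, -0.0181, 0.2235]
tool_rot: [0.12, 0.993, -0.004, -0.01]
ft_force: [1.1, 0.1, 0.1]
grip_width: 0.0003
```

>>> jog_arm(
  deltas=[
    [[30,0,-10,0,0,0,0],[40,0,0,0,0,0,0],[40,0,0,0,0,0,0],[30,0,0,0,0,0,0],[0,0,0,0,0,0,0]],
  ],
)

```text
clock: 10.65
eef_pos: [0.37, 0.0147, 0.2404]
tool_rot: [0.121, 0.993, -0.004, -0.004]
ft_force: [0.5, 0.1, -0.7]
grip_width: -0.0001
```

```bash
python3 t.py | grep -v at; python3 s.py pics/c5.png|head -1
```

```text
clock 10.65 tcp [0.37   0.0147 0.2404] r 0.1717 ang -174.7 F [ 0.5  0.1 -0.7]
top rect [428.  226.5] 0.74 0.4982 -83.9
top mean [428.  226.8] 0.74 0.4981 -84.0
scene rect [284.8 204.6] 0.59 0.0804 64.9
scene mean [285.2 205.2] 0.59 0.0811 63.1
top rect [250.4 227.7] 0.61 0.0793 65.7
top mean [250.4 227.8] 0.61 0.0793 65.9
clock 10.95 tcp [0.374  0.0143 0.2399] r 0.1678 ang -174.4 F [ 0.9  0.1 -0. ]
```

View pics/c5.png

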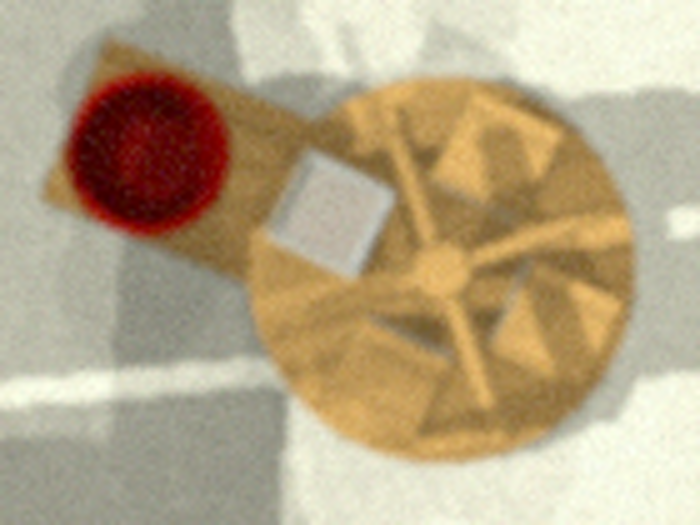

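Final view: open jar at c5 (331,214) beside the mortar, all four jars upright on the tray, mortar unmoved and arm clear. The edge-based estimate puts the jar 2–5 mm off the middle line, the axis-based one 5–8 mm. All are inside 14 mm, so I'm handing in.

```bash
python3 -c "
from workcell import *
print(job_done())"
```

```text
the job is handed in; nothing more can be done
None
```

I turned the carousel about +125° by pushing one star arm with the shut fingertips. It ended about 7° too far, so I nudged it back with the next arm, which left it slightly short. I then lifted the hand clear and handed the job in at about 11 s.

**Jar position:** at the last check the open jar stood about 79 mm from the axis, at about 66° (top camera) against the tongue's roughly 70°. That puts it about 2–8 mm off the middle line, depending on the method, against the 14 mm limit. The scene camera disagreed a little, giving 63–65°, or up to about 9 mm off.

**Other checks:** in the last top crop, all four jars were in their places on the tray and the mortar had not moved. I did not measure the pestle, cup, spice bottle, salt bowl or spare lid again, though the arm never went near them. One late network report of an "open jar" at pixel (428,227) was a false detection, far from the carousel, and I ignored it.

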